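Pack the last two lens pots into the round tin

ROBOT

A 6-joint arm with a two-finger parallel gripper is mounted at the origin on the work surface. World frame = base frame: x ahead of the robot, y to its left, z up, the work surface at z = 0. Lengths are in m, angles in rad, forces in N, time in s.
With the tool pointing down it reaches from about 0.35 to 0.85 m from the base axis. Payload 8.1 kg.
Tool frame: the origin (TCP) lies at the very end of the fingers, on their centre line; the grasp point (between the pads) lies 19 mm behind it; z points along the fingers, y is the line along which they close (so a half turn about z gives the same grasp; the last joint's range is limited). The gripper opens to 85 mm and grips with 20 to 120 N. Pads are 22 mm wide; open, the fingers measure 114 mm over their backs; the gripper's body (76 mm by 85 mm) begins 54 mm behind the grasp point. The pads swing forward as they close: fully open they stand 13 mm farther back than shut.
Start: joints at [-1.201, 0.13, 1.488, -0, 1.523, -0.085], TCP at [0.264, -0.539, 0.231] pointing down, gripper open.
Joint ranges: [-2.96, 2.96], [-0.89, 2.26], [0.02, 2.5], [-1.34, 4.48], [0, 2.73], [-2.66, 2.66]. Speed limits (rad/s): [2.39, 2.39, 2.79, 3.14, 3.14, 3.14].

INTERFACE

Orientations are given as [roll, pitch, yaw] about the fixed x, y, z axes, in that order (R = Rz(yaw) Ry(pitch) Rx(roll)).
In Python, from cell import robot gives the robot as it stands.
- The arm moves only by the tool play_rows, never from a script. Its argument "rows" is a list of rows, each a list of 7 numbers: the turn, a rotation vector about the tool's x, y, z in degrees, then the shift along the tool's x, y, z in cm, then the gripper's target within -1 to 1 (shut at 1, half-way at 0, fully open at -1). In form: [[ax, ay, az, x, y, z, fingers], ...]. A call has 1 to 5 rows; each row is the pose to reach, as a shift and turn from the pose commanded when the call began, along the tool's axes at that moment; what a row does not reach only later rows make up. A row lasts 1/12 s, in which the tool goes at most 41.7 mm and 7.16 degrees, less where a joint would pass 70% of its speed; a pose out of reach is approached as far as the arm can. A call with a gripper value outside its range is refused whole. The fingers move at their own pace and stop on an object; "newtons" is the grip in N (left out, the last holds). Time passes only in rows, so rows that repeat a pose let the fingers close. It gives the time, the measured TCP pose, the force, the opening and the grip force at its end, in the units of the state.
- robot.read_state(): the state, without advancing time (a new reading comes with each control period).
- robot.grab_frame(name): name is "scene" or "top" or "wrist"; returns (picture, depth): 480x640x3 uint8, red, green, blue; 480x640 float32, m along the optical axis (not along the pixel's ray), 0 where there is no reading.
- robot.get_calibration(name): a dict with "fx", "fy", "cx", "cy" (pixels), "origin" and "rotation" of the camera in the world; the wrist camera has in their place "T_tool_cam" (4x4, takes a point from camera to tool coordinates, whose origin is the TCP and whose axes are the flange's). Camera axes: x right, y up, looking along -z (the intrinsics and any distortion apply to the point x, -y, -z); pixel columns grow to the right and rows downward; lengths in m; the calibration is good to about 2 mm. A picture is of the moment at which its call begins: read the wrist's pose just before it. get_calibration takes no time and is no camera call.
- robot.close_job(): hands the job in; it is judged then, once.
Trained networks look in the newest picture that a camera, given by its name, has taken for a name from the list of things; names that differ only in an ending like _2 or _b are one class to them, and where a whole thing is asked for, a point or a joint stands for the part that bears it (a point fixed in the world has none). Each returns a list of dicts, best first, with "confidence" (0 to 1); they miss things now and then, are a little off and sometimes report something else, mostly with a low value. They report only what shows in the picture. A call takes as long as a camera call. They do not tell look-alikes from the thing itself.
- robot.search_frame(camera, name): "point" ([column, row] in pixels, amid what is visible of it).
- robot.trace(camera, name): "region" (480x640 bool, what is visible of it) and "point" ([column, row] in pixels, amid what is visible of it).
- robot.landmark_of(camera, name): "point" ([column, row] in pixels: a listed point, or the origin of a listed thing).
The state is a dict: "t": time; "joint_pos": joint angles; "qd": joint speeds; "effort": joint torques, N m; "ee_pos": TCP position; "ee_rot": TCP orientation; "contact_force": force on the tool from outside, world axes, zero at the start; "ft_torque": the same for the moment, N m; "finger_gap": opening from 0.0 (shut) to 1.0 (fully open); "grasp_force": force on a finger pad.
Only numpy, scipy, OpenCV 4.12 (cv2) and the standard library are available. Lean on these libraries where they do the work, as an engineer would, in place of code of your own. Each camera call takes 0.05 s, during which the arm holds its last target. There are 200 camera calls.

TASK

The round tin on the counter is being packed with lens pots, one in the middle and six around it, and two places are still empty: the middle one and one in the outer ring. Put the two loose pots of the same size as those in the tin (not the bigger and not the smaller pot) into the empty places, one in each, so that both stand upright and flat on the tin's floor. Do not knock over the white squeeze bottle.

Things in the scene. Friction and masses are not known exactly. Their poses are not given: they have to be found in the camera images.
- tin: round steel tin, fixed: 176 mm across, wall 3 mm thick, 22 mm high, floor 3 mm thick. Origin: centre of its underside, z up. Places: one on its axis, six 56 mm from it, 60 deg apart. Five outer ones hold pots like pot_a, stuck fast (knob tops 47 mm up). Empty: the middle and the outer place on its +x axis. A pot there has 6 mm gaps to neighbours, 4 mm to the wall. Fingers closing along the tin's y axis clear all knobs
- pot_a: round white lens pot with a grey knob on top, like the five in the tin: body 50 mm across, 20 mm tall, foot bevelled 4 mm; upright round knob in the middle, 20 mm across, 24 mm tall; 44 mm in all, about 50 g. Starts standing on the counter; grip its knob from above. Origin: centre of its underside, z up. Either empty place will do
- pot_b: round white lens pot with a grey knob on top, like the five in the tin: body 50 mm across, 20 mm tall, foot bevelled 4 mm; upright round knob in the middle, 20 mm across, 24 mm tall; 44 mm in all, about 50 g. Starts standing on the counter; grip its knob from above. Origin: centre of its underside, z up. Either empty place will do
- bottle: closed white plastic squeeze bottle, 52 mm across and 104 mm tall, loose and standing among the pots, a bystander not to be knocked over. Origin: centre of its underside, z up
Things that resemble listed ones, but are neither listed nor needed, are in the scene too. What is shaped like the pot_a but green or orange is not meant. What is shaped like the pot_b but green or purple is not meant.

How it is judged:
By the outcome, as a careful person would: the job done as asked, in the order asked, and still so for the second after the job is handed in, with the robot touching nothing.
It also fails if it takes over 54 s, if anything falls off the work surface, if the arm or the gripper's body presses on something with over 40 N, if the wrist force passes 120 N, or if a joint passes its speed limit or range.

## Working session

There is one attempt and no reset: what is moved stays moved. The work goes in short steps, Python scripts to look and compute and a tool call to move; the robot and the scene stay as the last step left them, time stands still between calls to the robot, and variables do not carry over. Pictures are saved under pics/ and viewed, at most 10 in all, crops included, and the job is handed in when it is done.

Besides the shell and the picture viewer there is one more tool, called after ">>>" by a JSON object that holds its "op" and its "data", one argument or row to a line. play_rows: Moves the arm, as the interface text tells. Its arguments: {"type":"object","properties":{"rows":{"type":"array","items":{"type":"array","items":{"type":"number"}}},"newtons":{"type":"number"}},"required":["rows"]}

```bash
mkdir -p pics; ls
cat > h.py <<'E'
from cell import robot
import numpy as np, cv2
from scipy.spatial.transform import Rotation as R
def pose(s):
    T=np.eye(4); T[:3,:3]=R.from_euler('xyz',s['ee_rot']).as_matrix() if np.size(s['ee_rot'])==3 else np.array(s['ee_rot']); T[:3,3]=s['ee_pos']; return T
def cam(name,s=None):
    c=robot.get_calibration(name)
    if name=='wrist': T=pose(s)@np.array(c['T_tool_cam'])
    else:
        T=np.eye(4); T[:3,:3]=np.array(c['rotation']); T[:3,3]=c['origin']
    return c,T
def px2w(c,T,u,v,d):
    return T[:3,:3]@np.array([(u-c['cx'])/c['fx']*d,-(v-c['cy'])/c['fy']*d,-d])+T[:3,3]
def pxz(c,T,u,v,z):
    r=T[:3,:3]@np.array([(u-c['cx'])/c['fx'],-(v-c['cy'])/c['fy'],-1]); return T[:3,3]+r*(z-T[2,3])/r[2]
def save(n,img): cv2.imwrite('pics/'+n,cv2.cvtColor(img,cv2.COLOR_RGB2BGR))
E
python3 - <<'E'
from h import *
print(robot.read_state()); 
for n in['top','scene','wrist']: print(n,robot.get_calibration(n))
p,d=robot.grab_frame('top'); save('top.png',p); np.save('top_d.npy',d)
c,T=cam('top')
for nm in['tin','pot_a','bottle']:
    for r in robot.search_frame('top',nm):
        u,v=r['point']; dd=d[int(v),int(u)]; print(nm,r['confidence'],u,v,px2w(c,T,u,v,dd).round(4))
E
```

```text
pics
{'t': 0.0, 'joint_pos': array([-1.20137531e+00,  1.31135361e-01,  1.48929850e+00, -1.16382753e-05,
        1.52302040e+00, -8.53865625e-02]), 'qd': array([ 2.39697530e-04,  8.51366454e-05,  7.20403647e-04, -2.14570561e-03,
       -3.27810591e-04,  9.66694413e-04]), 'effort': array([-2.62810236e-04, -5.69401145e+01, -5.00550807e+01, -5.27368884e-04,
        1.45795784e-02,  1.58393379e-05]), 'ee_pos': array([ 0.26339297, -0.53846848,  0.23024931]), 'ee_rot': array([-3.13973684e+00, -1.47180962e-04,  4.54808006e-01]), 'contact_force': array([-0.67970461, -0.15139667, -0.51046517]), 'ft_torque': array([ 0.02853119,  0.02740843, -0.01757932]), 'grasp_force': 0.0, 'finger_gap': 0.9985319320140644}
top {'fx': 616.454120636382, 'fy': 616.454120636382, 'cx': 315.78899619941797, 'cy': 244.36992704226896, 'origin': array([0.35150606, 0.0760016 , 1.12679481]), 'rotation': array([ 0.1415893 ,  0.02936627, -1.58319643])}
scene {'fx': 443.439778655807, 'fy': 443.439778655807, 'cx': 316.81384418244636, 'cy': 246.8428461446078, 'origin': array([1.02136556, 0.29994352, 0.42353938]), 'rotation': 
[... 177 characters left out ...]
[-1.82450550e-04,  9.57921026e-01,  2.87031836e-01,
         7.30757654e-02],
       [ 9.99999802e-01,  1.75180219e-06,  6.29799216e-04,
        -3.91963424e-04],
       [ 6.02795088e-04,  2.87031894e-01, -9.57920836e-01,
        -1.42184166e-01],
       [ 0.00000000e+00,  0.00000000e+00,  0.00000000e+00,
         1.00000000e+00]])}
tin 0.97 432.9 205.8 [2.1883 1.9128 2.9636]
pot_a 0.95 334.0 293.8 [2.0613 1.7858 2.8366]
pot_a 0.87 190.3 274.0 [2.0494 1.7739 2.8247]
pot_a 0.84 208.1 219.2 [2.0786 1.8031 2.8539]
pot_a 0.76 198.8 166.8 [2.0997 1.8242 2.8749]
pot_a 0.71 378.7 327.1 [2.0595 1.784  2.8348]
pot_a 0.56 305.2 350.9 [2.0362 1.7607 2.8115]
bottle 0.8 299.7 223.9 [1.9924 1.7169 2.7676]
```

View pics/top.png

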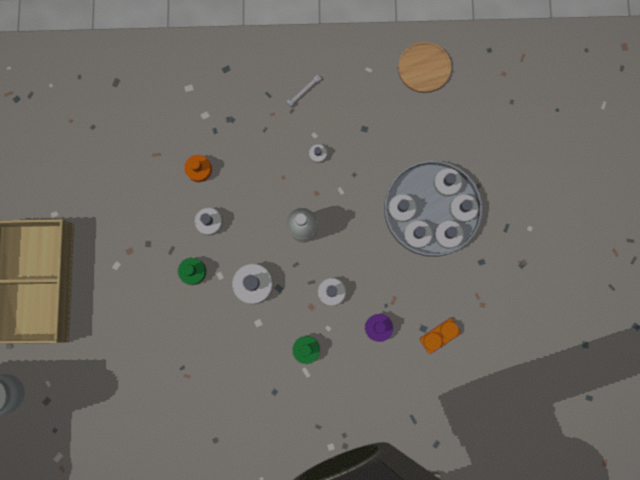

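The two right-sized white pots are at (208,221) and (332,291). The bigger one is at (252,283), the smaller at (318,153), and the bottle at (300,224). The tin is at (433,208), with its empty outer place near (418,181), up and to the left.

```bash
sed -i "s/T\[:3,:3\]=np.array(c\['rotation'\])/T[:3,:3]=R.from_euler('xyz',c['rotation']).as_matrix()/" h.py
cat >> h.py <<'E'
def cloud(c,T,d):
    v,u=np.mgrid[:480,:640]; P=np.stack([(u-c['cx'])/c['fx']*d,-(v-c['cy'])/c['fy']*d,-d],-1)
    return P@T[:3,:3].T+T[:3,3]
def knobs(P,d,zlo,zhi,ctr,rad):
    m=((P[...,2]>zlo)&(P[...,2]<zhi)&(d>0)&(np.hypot(P[...,0]-ctr[0],P[...,1]-ctr[1])<rad)).astype(np.uint8)
    n,l,st,_=cv2.connectedComponentsWithStats(m)
    out=[]
    for i in range(1,n):
        if st[i,4]<25: continue
        q=P[l==i]; out.append((np.r_[(q[:,:2].min(0)+q[:,:2].max(0))/2],q.mean(0),st[i,4]))
    return out
def fit_tin(K,c0):
    from scipy.optimize import least_squares
    K=np.array(K)
    def pts(p): a=p[2]+np.deg2rad(60*np.arange(1,6)); return np.c_[p[0]+.056*np.cos(a),p[1]+.056*np.sin(a)]
    def res(p):
        return np.linalg.norm(K[:,None]-pts(p)[None],axis=2).min(1)
    b=min((least_squares(res,[*c0,a]) for a in np.deg2rad(np.arange(-180,180,15))),key=lambda r:r.cost)
    return b.x,res(b.x)
E
python3 - <<'E'
from h import *
d=np.load('top_d.npy'); c,T=cam('top'); P=cloud(c,T,d)
print('table z',np.median(P[300:320,520:600,2]),P[120,100],P[440,250])
for n,u,v in[('A',208,221),('B',332,291),('tin',434,208),('bot',301,220),('big',252,283),('green',192,271),('org',198,168),('small',318,153),('purp',379,328)]:
    print(n,pxz(c,T,u,v,.044).round(3),px2w(c,T,u,v,d[v,u]).round(3))
for u,v in[(208,221),(332,291)]:
    for k in knobs(P,d,.034,.06,pxz(c,T,u,v,.044),.035): print(k)
c0=pxz(c,T,434,208,.047)
K=knobs(P,d,.036,.06,c0,.085)
for k in K: print(k)
x,r=fit_tin([k[1][:2] for k in K],c0[:2]); print(x,np.rad2deg(x[2]),r)
E
```

```text
table z 0.00011210916432780049 [0.75965802 0.51765971 0.00357931] [0.16434124 0.22804963 0.00037212]
A [0.552 0.299 0.044] [0.551 0.298 0.046]
B [0.423 0.078 0.044] [0.423 0.078 0.046]
tin [ 0.568 -0.105  0.044] [ 0.576 -0.112  0.003]
bot [0.551 0.132 0.044] [0.54  0.129 0.102]
big [0.439 0.219 0.044] [0.439 0.218 0.051]
green [0.462 0.326 0.044] [0.462 0.326 0.047]
org [0.65  0.318 0.044] [0.652 0.32  0.037]
small [0.674 0.1   0.044] [0.678 0.1   0.03 ]
purp [ 0.358 -0.002  0.044] [ 0.358 -0.002  0.044]
(array([0.55711315, 0.30426107]), array([0.55636132, 0.30404607, 0.04366758]), np.int32(106))
(array([0.42414549, 0.08023229]), array([0.42385345, 0.08027555, 0.04409562]), np.int32(103))
(array([ 0.62188274, -0.13506481]), array([ 0.62110212, -0.13473674,  0.04641007]), np.int32(108))
(array([ 0.5756166 , -0.05038627]), array([ 0.5745362 , -0.05023992,  0.04628277]), np.int32(107))
(array([ 0.57223601, -0.16242988]), array([ 0.57210287, -0.16163754,  0.0461887 ]), np.int32(106))
(array([ 0.52628501, -0.07780743]), array([ 0.52560794, -0.07704453,  0.04642693]), np.int32(107))
(array([ 0.52519193, -0.13294335]), array([ 0.52443202, -0.13270159,  0.04656369]), np.int32(110))
[ 0.57337185 -0.10587823  0.50247057] 28.789442814567526 [0.00022956 0.00034969 0.00024382 0.00022647 0.00020097]
```

>>> {"op": "play_rows", "data": {
  "rows": [
    [0,0,-1,3,-3.5,0,0],
    [0,0,-2,6,-7,0,0],
    [0,0,-2.7,9,-10,0,0],
    [0,0,-2.7,11,-13,0,0],
    [0,0,-2.7,13.5,-15.5,0,0]
  ]
}}

```text
t: 0.62
ee_pos: [0.3164, -0.3383, 0.2308]
ee_rot: [-3.141, 0.0, 0.502]
contact_force: [1.2, 0.5, 0.5]
finger_gap: 0.499
grasp_force: 0.0
```

>>> {"op": "play_rows", "data": {
  "rows": [
    [0,0,0,2.5,-2.7,0,0],
    [0,0,0,5,-5.4,0,0],
    [0,0,0,7.5,-8.1,0,0],
    [0,0,0,10,-10.5,0,0],
    [0,0,0,12,-13,0,0]
  ]
}}

```text
t: 1.03
ee_pos: [0.3598, -0.1669, 0.2313]
ee_rot: [3.141, -0.001, 0.502]
contact_force: [0.4, 1.1, -0.8]
finger_gap: 0.499
grasp_force: 0.0
```

>>> {"op": "play_rows", "data": {
  "rows": [
    [0,0,0,2.5,-2.7,0,0],
    [0,0,0,5,-5.4,0,0],
    [0,0,0,7.5,-8.1,0,0],
    [0,0,0,10,-10.5,0,0],
    [0,0,0,12,-13,0,0]
  ]
}}

```text
t: 1.45
ee_pos: [0.4024, 0.005, 0.2314]
ee_rot: [3.141, -0.001, 0.502]
contact_force: [1.0, -1.1, 0.0]
finger_gap: 0.502
grasp_force: 0.0
```

>>> {"op": "play_rows", "data": {
  "rows": [
    [0,0,0,2.5,-2,2,0],
    [0,0,0,5,-4,4,0],
    [0,0,0,5.7,-5.7,7,0],
    [0,0,0,5.7,-5.7,7,0],
    [0,0,0,5.7,-5.7,7,0]
  ]
}}

```text
t: 1.87
ee_pos: [0.4228, 0.081, 0.1594]
ee_rot: [-3.14, 0.004, 0.505]
contact_force: [0.7, -0.3, 0.7]
finger_gap: 0.498
grasp_force: 0.0
```

```bash
cat >> h.py <<'E'
def look(n,z0,zlo=.034,zhi=.06,rad=.05,ctr=None,view=True):
    s=robot.read_state(); p,d=robot.grab_frame('wrist'); c,T=cam('wrist',s)
    if view: save(n,p)
    P=cloud(c,T,d); ctr=s['ee_pos'] if ctr is None else ctr
    print('t',s['t'],'tcp',s['ee_pos'].round(4),'yaw',np.rad2deg(s['ee_rot'][2]).round(2),'rpy',s['ee_rot'].round(4),'gap',s['finger_gap'])
    K=knobs(P,d,zlo,zhi,ctr,rad)
    for k in K: print(k)
    return s,P,d,K
def delta(s,xy,z,yaw=None):
    T=pose(s); print('shift cm',(T[:3,:3].T@(np.r_[xy,z]-T[:3,3])*100).round(2))
E
python3 - <<'E'
from h import *
s,P,d,K=look('w1.png',.044)
for k in K: delta(s,k[1][:2],.024)
E
```

```text
t 1.8667 tcp [0.4228 0.081  0.1594] yaw 28.91 rpy [-3.1399  0.0043  0.5046] gap 0.4983969061341377
(array([0.42507802, 0.07952567]), array([0.42582115, 0.0799092 , 0.04283124]), np.int32(673))
shift cm [ 0.26  0.26 13.53]
```

View pics/w1.png

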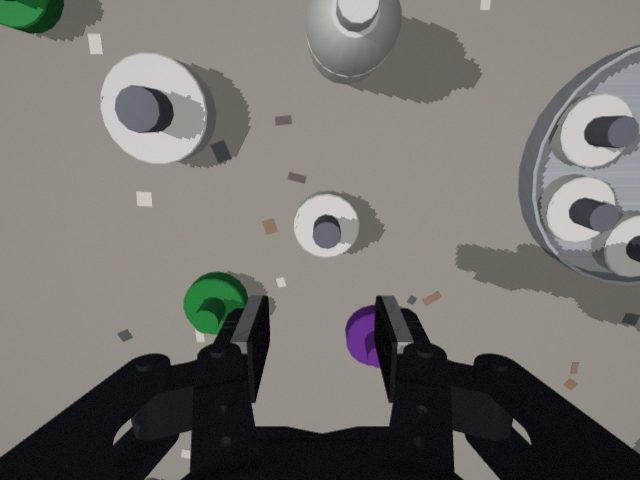

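The wanted pot is straight below at (326,226), and its knob sits between the fingers. I'm descending to grip it.

>>> {"op": "play_rows", "data": {
  "rows": [
    [0,0,0,0.2,0.2,3.5,0],
    [0,0,0,0.2,0.2,7,0],
    [0,0,0,0.2,0.2,10,0],
    [0,0,0,0.2,0.2,12,0],
    [0,0,0,0.2,0.2,13.4,0]
  ],
  "newtons": 30
}}

```text
t: 2.33
ee_pos: [0.4275, 0.0782, 0.0266]
ee_rot: [3.141, 0.0, 0.5]
contact_force: [-0.9, -0.2, 0.5]
finger_gap: 0.497
grasp_force: 0.0
```

>>> {"op": "play_rows", "data": {
  "rows": [
    [0,0,0,0,0,0,0],
    [0,0,0,0,0,0,1],
    [0,0,0,0,0,0,1],
    [0,0,0,0,0,0,1],
    [0,0,0,0,0,0,1]
  ]
}}

```text
t: 2.75
ee_pos: [0.4292, 0.0794, 0.0293]
ee_rot: [3.14, -0.003, 0.502]
contact_force: [-0.4, -0.0, 5.0]
finger_gap: 0.215
grasp_force: 29.8
```

>>> {"op": "play_rows", "data": {
  "rows": [
    [0,0,0,0,0,0,1],
    [0,0,0,0,0,0,1],
    [0,0,0,0,0,0,1],
    [0,0,0,0,0,0,1],
    [0,0,0,0,0,0,1]
  ]
}}

```text
t: 3.17
ee_pos: [0.4292, 0.0795, 0.0293]
ee_rot: [3.14, -0.003, 0.502]
contact_force: [-0.2, -0.5, 8.1]
finger_gap: 0.219
grasp_force: 30.0
```

>>> {"op": "play_rows", "data": {
  "rows": [
    [0,0,0,0,0,-1.5,1],
    [0,0,0,0,0,-5,1],
    [0,0,0,0,0,-9,1],
    [0,0,0,0,0,-13,1],
    [0,0,0,0,0,-15,1]
  ]
}}

```text
t: 3.58
ee_pos: [0.4294, 0.0798, 0.1833]
ee_rot: [3.139, -0.006, 0.502]
contact_force: [0.6, -0.4, -0.4]
finger_gap: 0.215
grasp_force: 29.6
```

>>> {"op": "play_rows", "data": {
  "rows": [
    [0,0,0,0,0,0,1],
    [0,0,0,0,0,0,1],
    [0,0,0,0,0,0,1]
  ]
}}

```text
t: 3.83
ee_pos: [0.427, 0.0796, 0.1768]
ee_rot: [-3.141, 0.0, 0.502]
contact_force: [-1.3, 0.1, -1.1]
finger_gap: 0.215
grasp_force: 29.6
```

Run:
```python
from h import *
s,P,d,K=look('w2.png',.044,.25,.3)
T=pose(s); Q=(P-T[:3,3])@T[:3,:3]; np.save('Q.npy',Q)
# held pot body in tool frame: below the fingertips
m=(d>0)&(Q[...,2]>-.004)&(Q[...,2]<.035)&(np.hypot(Q[...,0],Q[...,1])<.05)
q=Q[m]; print(m.sum(), q.min(0),q.max(0)); print(np.histogram(q[:,2],20)[0])
```

```text
t 3.8333 tcp [0.427  0.0796 0.1768] yaw 28.77 rpy [-3.1413e+00  4.0000e-04  5.0210e-01] gap 0.2147848111402582
(array([0.43742053, 0.08413095]), array([0.43996427, 0.08724521, 0.2599574 ]), np.int32(14836))
(array([0.41081372, 0.12097818]), array([0.41259004, 0.12280153, 0.25520013]), np.int32(3335))
(array([0.45241926, 0.0441876 ]), array([0.45567301, 0.04489989, 0.2553387 ]), np.int32(3585))
4954 [-0.02754602 -0.02520654 -0.00399276] [0.02153378 0.02367893 0.02662544]
[ 146   73   70   70   70   63   64   83 1463 1890  153  101  109   93
  100   97   90   94   77   48]
```

View pics/w2.png

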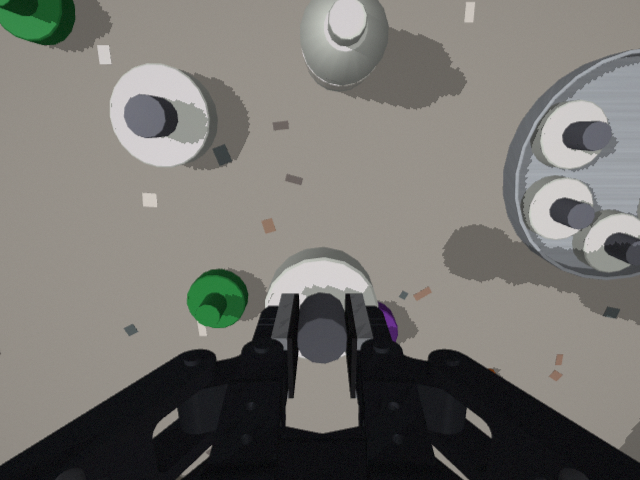

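The pot is held upright by its knob, with its body visible at about (320,285). Next I'm fitting its pose in the tool frame.

```bash
cat >> h.py <<'E'
def held(Q,zc=.010):
    from scipy.optimize import least_squares
    m=(abs(Q[...,2]-zc)<.004)&(np.hypot(Q[...,0],Q[...,1])<.04)
    q=Q[m]; A=np.c_[q[:,:2],np.ones(len(q))]
    for _ in range(3):
        w=np.linalg.lstsq(A,q[:,2],rcond=None)[0]; g=abs(A@w-q[:,2])<.0015; A=A[g];q=q[g]
    print('plane tilt deg x,y',np.rad2deg(w[:2]).round(2),'z0',w[2],'rms',np.std(A@w-q[:,2]),len(q))
    # outer rim: farthest points in each bearing, visible front half
    h=cv2.convexHull(q[:,:2].astype(np.float32))[:,0]; h=h[h[:,0]>.004]
    r=least_squares(lambda c:np.hypot(h[:,0]-c[0],h[:,1]-c[1])-.025,[0,0],loss='soft_l1',f_scale=.0007); print('centre tool mm',(r.x*1000).round(2),'res',(r.fun*1000).std())
    return r.x
E
python3 - <<'E'
from h import *
held(np.load('Q.npy'))
E
```

```text
plane tilt deg x,y [0.77 0.78] z0 0.009790141567671244 rms 0.000589843280746025 3327
centre tool mm [-3.72 -0.98] res 0.16146074704955646
```

>>> {"op": "play_rows", "data": {
  "rows": [
    [0,0,0,-0.5,2.5,-0.5,1],
    [0,0,0,-1,5,-1,1],
    [0,0,0,-1.5,8,-1.3,1],
    [0,0,0,-2,11,-1.3,1],
    [0,0,0,-2,14,-1.3,1]
  ]
}}

```text
t: 4.3
ee_pos: [0.4762, -0.0541, 0.1886]
ee_rot: [-3.14, 0.002, 0.502]
contact_force: [-0.2, 1.2, -0.4]
finger_gap: 0.212
grasp_force: 29.6
```

>>> {"op": "play_rows", "data": {
  "rows": [
    [0,0,0,-0.5,3,0,1],
    [0,0,0,-1.3,6,0,1],
    [0,0,0,-1.3,9.3,0,1],
    [0,0,0,-1.3,9.3,0,1],
    [0,0,0,-1.3,9.3,0,1]
  ]
}}

```text
t: 4.72
ee_pos: [0.5095, -0.1416, 0.1878]
ee_rot: [-3.138, 0.003, 0.499]
contact_force: [0.1, 0.8, -0.7]
finger_gap: 0.219
grasp_force: 29.7
```

```bash
cat >> h.py <<'E'
def tinlook(n,c0=(.5734,-.1059)):
    s,P,d,K=look(n,0,.037,.06,.085,c0)
    K=[k for k in K if k[2]>100 and .04<np.hypot(*(k[1][:2]-c0))<.07]
    x,r=fit_tin([k[1][:2] for k in K],c0); print('tin',x.round(4),np.rad2deg(x[2]).round(2),(r*1000).round(2))
    T=pose(s); Q=(P-T[:3,3])@T[:3,:3]; return s,P,d,Q,x
E
python3 - <<'E'
from h import *
s,P,d,Q,x=tinlook('w3.png'); np.save('Q.npy',Q)
h=held(Q)
E
```

```text
t 4.7167 tcp [ 0.5095 -0.1416  0.1878] yaw 28.61 rpy [-3.1382e+00  2.8000e-03  4.9940e-01] gap 0.21859735814053827
(array([ 0.62288845, -0.13650597]), array([ 0.62235237, -0.13623787,  0.0461256 ]), np.int32(748))
(array([ 0.57613226, -0.05181925]), array([ 0.57627212, -0.0523859 ,  0.04619705]), np.int32(734))
(array([ 0.57391332, -0.16332563]), array([ 0.57392736, -0.16277077,  0.04603428]), np.int32(626))
(array([ 0.52752461, -0.07880616]), array([ 0.52791456, -0.07898847,  0.04609088]), np.int32(617))
(array([ 0.52629593, -0.1346023 ]), array([ 0.52674733, -0.13425374,  0.046084  ]), np.int32(567))
tin [ 0.5753 -0.1075  0.5025] 28.79 [0.86 0.86 0.76 0.73 0.62]
plane tilt deg x,y [0.68 0.86] z0 0.009822976772291502 rms 0.0005852467927510726 3351
centre tool mm [-3.76 -0.95] res 0.20740728415554005
```

View pics/w3.png

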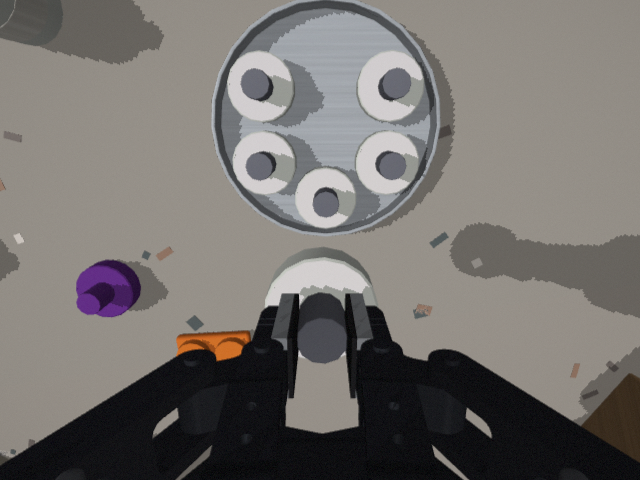

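The view shows five knobs around the empty middle at (325,120), with the +x place clear at the top. I'll lower for a closer relative measurement.

>>> {"op": "play_rows", "data": {
  "rows": [
    [0,0,0,0,0,3,1],
    [0,0,0,0,0,6,1],
    [0,0,0,0,0,9.8,1],
    [0,0,0,0,0,9.8,1],
    [0,0,0,0,0,9.8,1]
  ]
}}

```text
t: 5.18
ee_pos: [0.5077, -0.1386, 0.0898]
ee_rot: [-3.136, 0.004, 0.503]
contact_force: [0.1, -0.0, 0.2]
finger_gap: 0.216
grasp_force: 29.7
```

>>> {"op": "play_rows", "data": {
  "rows": [
    [0,0,0,0,0,0,1],
    [0,0,0,0,0,0,1]
  ]
}}

```text
t: 5.35
ee_pos: [0.5122, -0.1408, 0.0951]
ee_rot: [3.139, -0.003, 0.503]
contact_force: [-0.7, -0.6, 0.3]
finger_gap: 0.221
grasp_force: 29.7
```

Run:
```python
from h import *
s,P,d,Q,x=tinlook('w4.png')
h=held(Q)
T=pose(s)
for r,n in((0,'mid'),(.056,'out')):
    p=np.r_[x[0]+r*np.cos(x[2]),x[1]+r*np.sin(x[2]),.003]
    q=T[:3,:3].T@(p-T[:3,3]); print(n,'tool mm',(q*1000).round(1),'move pot mm',((q[:2]-h)*1000).round(1))
```

```text
t 5.35 tcp [ 0.5122 -0.1408  0.0951] yaw 28.79 rpy [ 3.1386e+00 -2.6000e-03  5.0260e-01] gap 0.22074707672605778
(array([ 0.57601545, -0.051959  ]), array([ 0.57621526, -0.0527679 ,  0.04610861]), np.int32(1726))
(array([ 0.62275858, -0.13660008]), array([ 0.62206587, -0.13615721,  0.04600084]), np.int32(1728))
(array([ 0.52733837, -0.07897407]), array([ 0.52808075, -0.07918686,  0.04597054]), np.int32(1336))
(array([ 0.57382799, -0.16351586]), array([ 0.57389985, -0.16259272,  0.04588535]), np.int32(1343))
(array([ 0.52801571, -0.13426978]), array([ 0.52960035, -0.13276349,  0.04562313]), np.int32(793))
tin [ 0.5758 -0.1073  0.5027] 28.8 [1.64 1.63 0.92 1.   3.26]
plane tilt deg x,y [0.78 0.87] z0 0.009804790856404037 rms 0.0005904968635541786 3341
centre tool mm [-3.83 -0.87] res 0.1830404504768497
mid tool mm [71.6  1.  92.3] move pot mm [75.4  1.9]
out tool mm [127.6   1.   92.5] move pot mm [131.4   1.9]
```

>>> {"op": "play_rows", "data": {
  "rows": [
    [0,0,0,2.5,0.1,0,1],
    [0,0,0,5,0.2,0,1],
    [0,0,0,7.5,0.2,0,1],
    [0,0,0,7.5,0.2,0,1],
    [0,0,0,7.5,0.2,0,1]
  ]
}}

```text
t: 5.82
ee_pos: [0.5792, -0.1059, 0.0943]
ee_rot: [3.139, -0.002, 0.503]
contact_force: [0.1, -0.5, -0.3]
finger_gap: 0.214
grasp_force: 29.7
```

>>> {"op": "play_rows", "data": {
  "rows": [
    [0,0,0,0,0,0,1],
    [0,0,0,0,0,0,1],
    [0,0,0,0,0,0,1]
  ]
}}

```text
t: 6.07
ee_pos: [0.5769, -0.1068, 0.0928]
ee_rot: [3.141, -0.0, 0.501]
contact_force: [-0.7, 0.1, -0.4]
finger_gap: 0.219
grasp_force: 29.7
```

Run:
```python
from h import *
s,P,d,K=look('w5.png',0,.037,.06,.085,(.5734,-.1059))
T=pose(s)
for k in K:
    q=T[:3,:3].T@(np.r_[k[0],.046]-T[:3,3]); print((q*1000).round(1))
h=held((P-T[:3,3])@T[:3,:3])
```

```text
t 6.0667 tcp [ 0.5769 -0.1068  0.0928] yaw 28.72 rpy [ 3.1412e+00 -2.0000e-04  5.0120e-01] gap 0.21926678731981494
(array([ 0.57654928, -0.0518652 ]), array([ 0.57751546, -0.0521073 ,  0.04581194]), np.int32(1316))
(array([ 0.62303099, -0.13634255]), array([ 0.62330067, -0.13545065,  0.0457522 ]), np.int32(1314))
(array([ 0.52755235, -0.07859838]), array([ 0.52919014, -0.07854198,  0.04529218]), np.int32(1160))
(array([ 0.5740554 , -0.16336067]), array([ 0.57507779, -0.16208417,  0.04523712]), np.int32(1165))
(array([ 0.52551683, -0.13480688]), array([ 0.52490022, -0.13541368,  0.04622232]), np.int32(650))
[ 26.1 -48.3  46.8]
[26.3 48.1 46.8]
[-29.7 -48.4  46.8]
[-29.7  48.3  46.8]
[-58.5  -0.1  46.8]
plane tilt deg x,y [0.72 0.93] z0 0.009846758424107595 rms 0.000591039939416821 3341
centre tool mm [-3.8  -0.91] res 0.17293283314339308
```

View pics/w5.png

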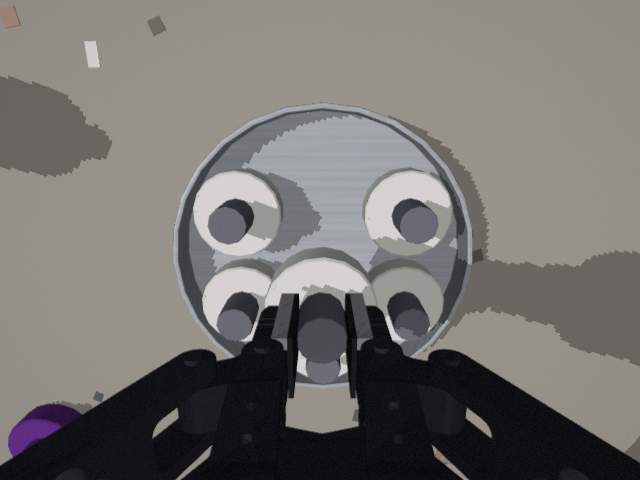

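The held pot sits over the middle place and needs about 2 mm more along x. I'm shifting and lowering it.

>>> {"op": "play_rows", "data": {
  "rows": [
    [0,0,0,0.2,0.05,1,1],
    [0,0,0,0.2,0.05,2,1],
    [0,0,0,0.2,0.05,3,1],
    [0,0,0,0.2,0.05,4,1],
    [0,0,0,0.2,0.05,4.8,1]
  ]
}}

```text
t: 6.53
ee_pos: [0.5781, -0.1055, 0.042]
ee_rot: [-3.14, 0.002, 0.502]
contact_force: [-0.1, 0.3, -0.5]
finger_gap: 0.215
grasp_force: 29.7
```

>>> {"op": "play_rows", "data": {
  "rows": [
    [0,0,0,0,0,0.2,1],
    [0,0,0,0,0,0.4,1],
    [0,0,0,0,0,0.6,1],
    [0,0,0,0,0,0.8,1],
    [0,0,0,0,0,0.9,1]
  ]
}}

```text
t: 6.95
ee_pos: [0.5796, -0.1058, 0.0355]
ee_rot: [3.141, -0.0, 0.502]
contact_force: [0.2, -0.6, -0.9]
finger_gap: 0.216
grasp_force: 29.7
```

>>> {"op": "play_rows", "data": {
  "rows": [
    [0,0,0,0,0,0,1],
    [0,0,0,0,0,0,1],
    [0,0,0,0,0,0,1]
  ]
}}

```text
t: 7.2
ee_pos: [0.5795, -0.1058, 0.0357]
ee_rot: [3.141, -0.0, 0.502]
contact_force: [-0.3, 0.1, -0.2]
finger_gap: 0.217
grasp_force: 29.7
```

>>> {"op": "play_rows", "data": {
  "rows": [
    [0,0,0,0,0,0.05,1],
    [0,0,0,0,0,0.1,1],
    [0,0,0,0,0,0.15,1],
    [0,0,0,0,0,0.2,1],
    [0,0,0,0,0,0.2,1]
  ]
}}

```text
t: 7.62
ee_pos: [0.5791, -0.1057, 0.0331]
ee_rot: [-3.141, 0.0, 0.502]
contact_force: [0.8, -0.5, -1.0]
finger_gap: 0.215
grasp_force: 29.7
```

>>> {"op": "play_rows", "data": {
  "rows": [
    [0,0,0,0,0,0.05,1],
    [0,0,0,0,0,0.1,1],
    [0,0,0,0,0,0.1,1]
  ]
}}

```text
t: 7.87
ee_pos: [0.5793, -0.1057, 0.0325]
ee_rot: [3.142, -0.0, 0.502]
contact_force: [-1.9, -0.9, 1.8]
finger_gap: 0.218
grasp_force: 29.9
```

>>> {"op": "play_rows", "data": {
  "rows": [
    [0,0,0,0,0,0.05,1],
    [0,0,0,0,0,0.05,0.4],
    [0,0,0,0,0,0.05,0.2],
    [0,0,0,0,0,0.05,0],
    [0,0,0,0,0,0.05,0]
  ]
}}

```text
t: 8.28
ee_pos: [0.5791, -0.1057, 0.0316]
ee_rot: [-3.141, 0.0, 0.502]
contact_force: [0.2, 0.5, -0.2]
finger_gap: 0.498
grasp_force: 0.0
```

>>> {"op": "play_rows", "data": {
  "rows": [
    [0,0,0,0,0,0,0],
    [0,0,0,0,0,-2,0],
    [0,0,0,0,0,-5,0],
    [0,0,0,0,0,-9,0],
    [0,0,0,0,0,-13,0]
  ]
}}

```text
t: 8.7
ee_pos: [0.578, -0.1054, 0.1619]
ee_rot: [-3.14, 0.002, 0.502]
contact_force: [1.0, 0.1, 0.1]
finger_gap: 0.5
grasp_force: 0.0
```

>>> {"op": "play_rows", "data": {
  "rows": [
    [0,0,0,-0.5,-4,-0.5,0],
    [0,0,0,-0.5,-8,-1,0],
    [0,0,0,-0.5,-12,-1,0],
    [0,0,0,-0.5,-16,-1,0],
    [0,0,0,-0.5,-20,-1,0]
  ]
}}

```text
t: 9.12
ee_pos: [0.4776, 0.0684, 0.172]
ee_rot: [3.141, -0.001, 0.501]
contact_force: [0.5, -0.3, 0.7]
finger_gap: 0.5
grasp_force: 0.0
```

Run:
```python
from h import *
s=robot.read_state(); p,d=robot.grab_frame('top'); c,T=cam('top'); P=cloud(c,T,d); save('top2.png',p[120:360,140:500].repeat(2,0).repeat(2,1))
K=knobs(P,d,.036,.06,(.5734,-.1059),.085)
for k in K: print(k)
for k in knobs(P,d,.034,.06,(.556,.304),.035): print('A',k); delta(s,k[1][:2],.16)
print(s['ee_pos'])
```

```text
(array([ 0.62172686, -0.13507191]), array([ 0.62114097, -0.13481308,  0.04641745]), np.int32(107))
(array([ 0.57439798, -0.1052394 ]), array([ 0.57394107, -0.10489836,  0.04608204]), np.int32(109))
(array([ 0.57224444, -0.16285746]), array([ 0.57202399, -0.16167059,  0.04633051]), np.int32(108))
(array([ 0.52619466, -0.07861506]), array([ 0.52564184, -0.07781991,  0.04696506]), np.int32(97))
(array([ 0.52523788, -0.13309005]), array([ 0.52438899, -0.1325659 ,  0.04608683]), np.int32(113))
A (array([0.55711594, 0.30412573]), array([0.55639997, 0.30418016, 0.04352733]), np.int32(107))
shift cm [ 18.24 -16.89   1.21]
[0.47761441 0.06839258 0.17201359]
```

View pics/top2.png

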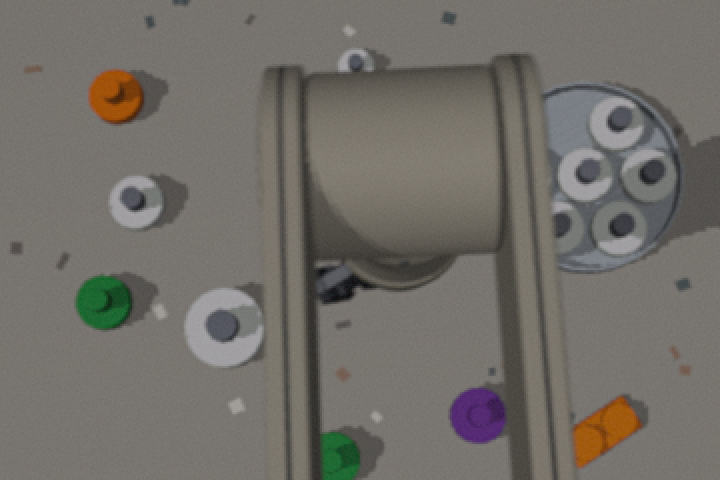

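The middle pot stands flush: its knob top is at 46 mm, like the others, and it is within 1 mm of centre. Next is the second pot, at (135,200) in this crop.

>>> {"op": "play_rows", "data": {
  "rows": [
    [0,0,0,2.5,-2.3,0,0],
    [0,0,0,5,-4.6,0,0],
    [0,0,0,7.5,-7,0,0],
    [0,0,0,10,-9.3,0,0],
    [0,0,0,12.5,-11.6,0,0]
  ]
}}

```text
t: 9.58
ee_pos: [0.5327, 0.2307, 0.1718]
ee_rot: [3.141, -0.0, 0.502]
contact_force: [-0.1, -0.9, 1.1]
finger_gap: 0.503
grasp_force: 0.0
```

>>> {"op": "play_rows", "data": {
  "rows": [
    [0,0,0,2.5,-2.3,0.6,0],
    [0,0,0,5.7,-5.3,1.2,0],
    [0,0,0,5.7,-5.3,1.2,0],
    [0,0,0,5.7,-5.3,1.2,0],
    [0,0,0,5.7,-5.3,1.2,0]
  ]
}}

```text
t: 10.0
ee_pos: [0.5565, 0.3027, 0.1592]
ee_rot: [3.141, 0.001, 0.503]
contact_force: [0.6, -0.1, 0.1]
finger_gap: 0.498
grasp_force: 0.0
```

>>> {"op": "play_rows", "data": {
  "rows": [
    [0,0,0,0,0,0,0],
    [0,0,0,0,0,0,0],
    [0,0,0,0,0,0,0]
  ]
}}

```text
t: 10.25
ee_pos: [0.5572, 0.3018, 0.1608]
ee_rot: [3.141, -0.001, 0.5]
contact_force: [0.4, 0.6, -0.3]
finger_gap: 0.499
grasp_force: 0.0
```

Run:
```python
from h import *
s,P,d,K=look('w6.png',.044)
for k in K: delta(s,k[0],.029)
```

```text
t 10.25 tcp [0.5572 0.3018 0.1608] yaw 28.67 rpy [ 3.1414e+00 -1.3000e-03  5.0050e-01] gap 0.4990087027666786
(array([0.55803119, 0.30453768]), array([0.55864788, 0.30484475, 0.04290049]), np.int32(658))
shift cm [ 0.18 -0.2  13.18]
```

View pics/w6.png

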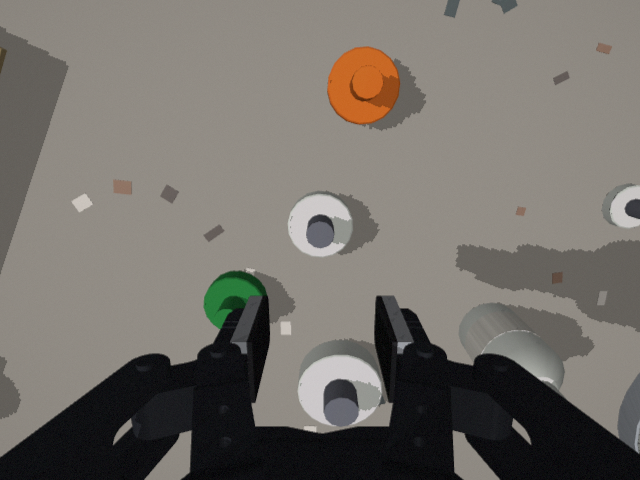

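Pot A is below at (320,228), with the green pot and the bottle clear of the fingers. I'm descending.

>>> {"op": "play_rows", "data": {
  "rows": [
    [0,0,0,0.1,-0.15,3.5,0],
    [0,0,0,0.1,-0.15,7,0],
    [0,0,0,0.1,-0.15,10,0],
    [0,0,0,0.1,-0.15,12,0],
    [0,0,0,0.1,-0.15,13.2,0]
  ]
}}

```text
t: 10.72
ee_pos: [0.5551, 0.3032, 0.0246]
ee_rot: [-3.141, 0.004, 0.501]
contact_force: [-0.3, -0.6, 0.2]
finger_gap: 0.499
grasp_force: 0.0
```

>>> {"op": "play_rows", "data": {
  "rows": [
    [0,0,0,0,0,0,0],
    [0,0,0,0,0,0,0],
    [0,0,0,0,0,0,0.4],
    [0,0,0,0,0,0,1],
    [0,0,0,0,0,0,1]
  ]
}}

```text
t: 11.13
ee_pos: [0.5588, 0.3054, 0.0304]
ee_rot: [3.141, -0.004, 0.502]
contact_force: [0.3, -0.7, 5.8]
finger_gap: 0.217
grasp_force: 29.4
```

>>> {"op": "play_rows", "data": {
  "rows": [
    [0,0,0,0,0,0,1],
    [0,0,0,0,0,0,1],
    [0,0,0,0,0,0,1],
    [0,0,0,0,0,0,1]
  ]
}}

```text
t: 11.47
ee_pos: [0.5588, 0.3054, 0.0303]
ee_rot: [3.141, -0.004, 0.502]
contact_force: [0.1, -0.3, 7.1]
finger_gap: 0.216
grasp_force: 29.5
```

>>> {"op": "play_rows", "data": {
  "rows": [
    [0,0,0,0,0,-1.5,1],
    [0,0,0,0,0,-5,1],
    [0,0,0,0,0,-9,1],
    [0,0,0,0,0,-13,1],
    [0,0,0,0,0,-16,1]
  ]
}}

```text
t: 11.88
ee_pos: [0.5579, 0.3052, 0.1925]
ee_rot: [3.141, -0.004, 0.502]
contact_force: [1.2, -0.2, 0.8]
finger_gap: 0.222
grasp_force: 29.5
```

>>> {"op": "play_rows", "data": {
  "rows": [
    [0,0,0,-1.5,2,0,1],
    [0,0,0,-3,4.3,0,1],
    [0,0,0,-5,7,0,1],
    [0,0,0,-7,10,0,1],
    [0,0,0,-9,13,0,1]
  ]
}}

```text
t: 12.3
ee_pos: [0.5404, 0.1464, 0.1886]
ee_rot: [3.141, -0.001, 0.503]
contact_force: [0.5, -0.8, -0.8]
finger_gap: 0.217
grasp_force: 29.5
```

>>> {"op": "play_rows", "data": {
  "rows": [
    [0,0,0,-2,3,0,1],
    [0,0,0,-4,6,0,1],
    [0,0,0,-6,9,0,1],
    [0,0,0,-8,12,0,1],
    [0,0,0,-10,14,0,1]
  ]
}}

```text
t: 12.72
ee_pos: [0.5205, -0.026, 0.1887]
ee_rot: [3.14, -0.001, 0.501]
contact_force: [0.1, 0.1, 0.4]
finger_gap: 0.219
grasp_force: 29.5
```

>>> {"op": "play_rows", "data": {
  "rows": [
    [0,0,0,-2,3,0,1],
    [0,0,0,-4,6,0,1],
    [0,0,0,-6,9,0,1],
    [0,0,0,-6.6,9.8,0,1],
    [0,0,0,-6.6,9.8,0,1]
  ]
}}

```text
t: 13.13
ee_pos: [0.5093, -0.1438, 0.1885]
ee_rot: [3.14, -0.0, 0.498]
contact_force: [-0.2, 0.2, 0.3]
finger_gap: 0.215
grasp_force: 29.5
```

```bash
cat >> h.py <<'E'
def rel(n,view=False):
    s,P,d,K=look(n,0,.037,.06,.085,(.5750,-.1075),view); T=pose(s)
    for k in K: print(((T[:3,:3].T@(np.r_[k[0],.046]-T[:3,3]))*1000).round(1),k[2])
    held((P-T[:3,3])@T[:3,:3])
E
python3 - <<'E'
from h import *
rel('w7.png')
E
```

```text
t 13.1333 tcp [ 0.5093 -0.1438  0.1885] yaw 28.54 rpy [ 3.1403e+00 -3.0000e-04  4.9810e-01] gap 0.21489777801371554
(array([ 0.57622764, -0.05209089]), array([ 0.57624313, -0.05240777,  0.04617502]), np.int32(745))
(array([ 0.62269764, -0.1364999 ]), array([ 0.622343  , -0.13624544,  0.04621047]), np.int32(736))
(array([ 0.57567085, -0.10646427]), array([ 0.57565752, -0.10641474,  0.0465185 ]), np.int32(626))
(array([ 0.52712422, -0.07858555]), array([ 0.52782749, -0.0789515 ,  0.04610945]), np.int32(621))
(array([ 0.57391645, -0.16357733]), array([ 0.57392274, -0.16285961,  0.04602741]), np.int32(624))
(array([ 0.52618045, -0.1344676 ]), array([ 0.52672817, -0.13419469,  0.04596232]), np.int32(570))
[102.6 -48.8 142.4] 745
[103.   47.6 142.6] 736
[ 76.1  -1.3 142.5] 626
[ 46.8 -49.  142.4] 621
[ 47.3  48.  142.6] 624
[ 19.2  -0.3 142.5] 570
plane tilt deg x,y [ 0.58 -0.8 ] z0 0.010676165937725822 rms 0.0005861446840961049 3689
centre tool mm [-1.8  -0.32] res 0.16374727526334543
```

>>> {"op": "play_rows", "data": {
  "rows": [
    [0,0,0,3,0,0,1],
    [0,0,0,6.5,0,0,1],
    [0,0,0,10,0,0,1],
    [0,0,0,13,0,0,1],
    [0,0,0,13,0,0,1]
  ]
}}

```text
t: 13.6
ee_pos: [0.6269, -0.0734, 0.187]
ee_rot: [-3.14, -0.002, 0.506]
contact_force: [1.4, 0.3, -0.5]
finger_gap: 0.216
grasp_force: 29.5
```

>>> {"op": "play_rows", "data": {
  "rows": [
    [0,0,0,0,0,3,1],
    [0,0,0,0,0,6,1],
    [0,0,0,0,0,9.3,1],
    [0,0,0,0,0,9.3,1],
    [0,0,0,0,0,9.3,1]
  ]
}}

```text
t: 14.02
ee_pos: [0.6215, -0.0767, 0.0928]
ee_rot: [-3.138, 0.004, 0.503]
contact_force: [0.6, 0.9, -0.3]
finger_gap: 0.217
grasp_force: 29.5
```

>>> {"op": "play_rows", "data": {
  "rows": [
    [0,0,0,0,0,0,1],
    [0,0,0,0,0,0,1],
    [0,0,0,0,0,0,1]
  ]
}}

```text
t: 14.27
ee_pos: [0.6255, -0.0787, 0.098]
ee_rot: [3.139, -0.004, 0.502]
contact_force: [-0.3, -0.1, -0.6]
finger_gap: 0.215
grasp_force: 29.5
```

Run:
```python
from h import *
rel('w8.png',True)
```

```text
t 14.2667 tcp [ 0.6255 -0.0787  0.098 ] yaw 28.77 rpy [ 3.1386 -0.0036  0.5021] gap 0.21502797403860538
(array([ 0.57669543, -0.05163346]), array([ 0.57823553, -0.05150903,  0.04536609]), np.int32(1102))
(array([ 0.62310434, -0.13657046]), array([ 0.62405611, -0.13511201,  0.04528529]), np.int32(1100))
(array([ 0.57503109, -0.10621595]), array([ 0.574395  , -0.10718966,  0.04634272]), np.int32(612))
(array([ 0.53087782, -0.13254229]), array([ 0.53319841, -0.13029127,  0.04181037]), np.int32(289))
[-29.9 -47.4  51.7] 1102
[-30.1  49.4  52. ] 1100
[-57.7  -0.3  51.8] 612
[-109.     1.5   51.6] 289
plane tilt deg x,y [ 0.37 -0.88] z0 0.010740366513707815 rms 0.0005844339931517596 3687
centre tool mm [-1.76 -0.28] res 0.1523205321186925
```

View pics/w8.png

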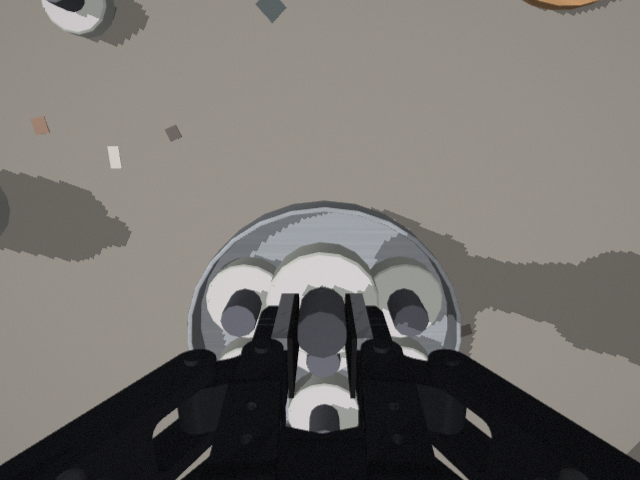

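The held pot is over the +x place, with neighbours symmetric on both sides. I'm trimming about 1 mm in y and lowering.

>>> {"op": "play_rows", "data": {
  "rows": [
    [0,0,0,-0.05,0.12,1,1],
    [0,0,0,-0.05,0.12,2,1],
    [0,0,0,-0.05,0.12,3,1],
    [0,0,0,-0.05,0.12,4,1],
    [0,0,0,-0.05,0.12,4.9,1]
  ]
}}

```text
t: 14.73
ee_pos: [0.6228, -0.0797, 0.0436]
ee_rot: [-3.14, 0.002, 0.502]
contact_force: [-0.5, -1.0, -0.3]
finger_gap: 0.219
grasp_force: 29.5
```

>>> {"op": "play_rows", "data": {
  "rows": [
    [0,0,0,0,0,0.2,1],
    [0,0,0,0,0,0.4,1],
    [0,0,0,0,0,0.6,1],
    [0,0,0,0,0,0.8,1],
    [0,0,0,0,0,0.8,1]
  ]
}}

```text
t: 15.15
ee_pos: [0.6239, -0.0798, 0.0379]
ee_rot: [3.141, -0.0, 0.502]
contact_force: [0.4, -0.0, -0.2]
finger_gap: 0.216
grasp_force: 29.5
```

>>> {"op": "play_rows", "data": {
  "rows": [
    [0,0,0,0,0,0,1],
    [0,0,0,0,0,0,1]
  ]
}}

```text
t: 15.32
ee_pos: [0.6241, -0.0799, 0.0383]
ee_rot: [3.141, -0.001, 0.502]
contact_force: [0.4, 0.3, -0.8]
finger_gap: 0.218
grasp_force: 29.5
```

>>> {"op": "play_rows", "data": {
  "rows": [
    [0,0,0,0,0,0.1,1],
    [0,0,0,0,0,0.2,1],
    [0,0,0,0,0,0.3,1],
    [0,0,0,0,0,0.35,1],
    [0,0,0,0,0,0.35,1]
  ]
}}

```text
t: 15.73
ee_pos: [0.6236, -0.0798, 0.034]
ee_rot: [-3.141, 0.0, 0.502]
contact_force: [0.7, 0.7, -1.0]
finger_gap: 0.22
grasp_force: 29.5
```

>>> {"op": "play_rows", "data": {
  "rows": [
    [0,0,0,0,0,0.05,1],
    [0,0,0,0,0,0.1,1],
    [0,0,0,0,0,0.15,1],
    [0,0,0,0,0,0.15,1]
  ]
}}

```text
t: 16.07
ee_pos: [0.624, -0.0799, 0.0333]
ee_rot: [3.141, -0.0, 0.502]
contact_force: [-1.1, 0.3, 3.6]
finger_gap: 0.218
grasp_force: 29.9
```

>>> {"op": "play_rows", "data": {
  "rows": [
    [0,0,0,0,0,0,1],
    [0,0,0,0,0,0,0.4],
    [0,0,0,0,0,0,0.2],
    [0,0,0,0,0,0,0],
    [0,0,0,0,0,0,0]
  ]
}}

```text
t: 16.48
ee_pos: [0.6236, -0.0798, 0.0325]
ee_rot: [-3.141, 0.0, 0.502]
contact_force: [-0.4, -0.2, -0.7]
finger_gap: 0.5
grasp_force: 0.0
```

>>> {"op": "play_rows", "data": {
  "rows": [
    [0,0,0,0,0,0,0],
    [0,0,0,0,0,-2,0],
    [0,0,0,0,0,-5,0],
    [0,0,0,0,0,-9,0],
    [0,0,0,0,0,-13,0]
  ]
}}

```text
t: 16.9
ee_pos: [0.6225, -0.0796, 0.1628]
ee_rot: [-3.14, 0.002, 0.502]
contact_force: [0.3, -0.0, 0.6]
finger_gap: 0.5
grasp_force: 0.0
```

>>> {"op": "play_rows", "data": {
  "rows": [
    [0,0,0,-4,0,-0.5,0],
    [0,0,0,-8,0,-1,0],
    [0,0,0,-12,0,-1,0],
    [0,0,0,-12,0,-1,0],
    [0,0,0,-12,0,-1,0]
  ]
}}

```text
t: 17.32
ee_pos: [0.5169, -0.1383, 0.1726]
ee_rot: [-3.141, 0.0, 0.5]
contact_force: [0.4, 0.1, 0.6]
finger_gap: 0.499
grasp_force: 0.0
```

Run:
```python
from h import *
s,P,d,K=look('w9.png',0,.037,.06,.085,(.5750,-.1075))
```

```text
t 17.3167 tcp [ 0.5169 -0.1383  0.1726] yaw 28.62 rpy [-3.1413e+00  3.0000e-04  4.9950e-01] gap 0.4991382366816041
(array([ 0.62228389, -0.08068067]), array([ 0.62195628, -0.08088541,  0.04618642]), np.int32(873))
(array([ 0.57641188, -0.05187385]), array([ 0.57634637, -0.05236175,  0.04619609]), np.int32(804))
(array([ 0.62271691, -0.13650093]), array([ 0.62244961, -0.13611126,  0.04616361]), np.int32(808))
(array([ 0.57546241, -0.10635097]), array([ 0.57565932, -0.10635867,  0.04648103]), np.int32(687))
(array([ 0.52718009, -0.07866291]), array([ 0.5279472 , -0.07887991,  0.04606147]), np.int32(677))
(array([ 0.57399431, -0.16319273]), array([ 0.57402252, -0.16268601,  0.0459523 ]), np.int32(683))
(array([ 0.52625633, -0.13440922]), array([ 0.52681879, -0.13410754,  0.04590695]), np.int32(629))
```

View pics/w9.png

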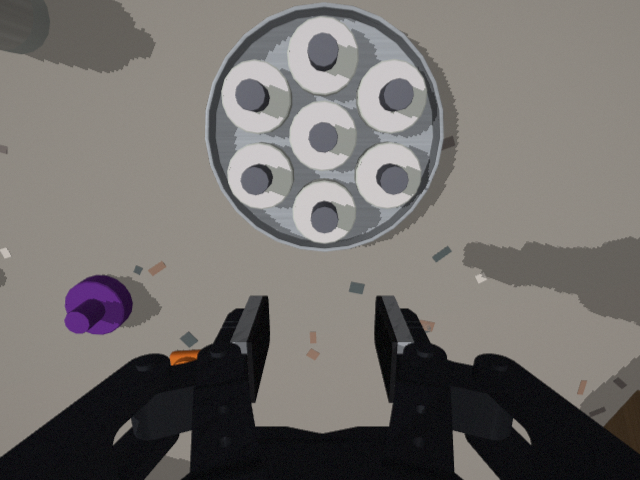

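All seven knob tops are level at about 46 mm. The new pots, at (323,138) and (323,52), are centred in their places. The bottle was never touched, so I'm handing in.

```bash
python3 -c "from cell import robot; print(robot.close_job())"
```

```text
the job is handed in; nothing more can be done
None
```

Both loose pots of the matching size are in the tin, one in the middle and one in the empty outer place. Their knob tops are level with the other five, the arm stayed clear of the bottle, and I handed the job in at about 17 s.

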